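# Refit the lamp carrier of a lensmeter

### The arm

A 6-joint arm with a two-finger parallel gripper is mounted at the origin on the work surface. World frame = base frame: x ahead of the robot, y to its left, z up, the work surface at z = 0. Lengths are in m, angles in rad, forces in N, time in s.
With the tool pointing down it reaches from about 0.425 to 0.95 m from the base axis. Payload 3.5 kg.
Tool frame: the origin (TCP) lies at the very end of the fingers, on their centre line; the grasp point (between the pads) lies 19 mm behind it; z points along the fingers, y is the direction in which the jaws open and shut (so a half turn about z gives the same grasp; the last joint's range is limited). The gripper opens to 85 mm and grips with 20 to 120 N. Pads are 22 mm wide; open, the fingers measure 114 mm over their backs; the gripper's body (76 mm by 85 mm) begins 54 mm behind the grasp point. The pads swing forward as they close: fully open they stand 13 mm farther back than shut.
Start: joints at [-0.15, 0.286, 1.577, -0, 1.279, -0.15], TCP at [0.675, 0, 0.196] pointing down, gripper open.
Joint ranges: [-2.77, 2.77], [-0.9, 2.22], [0.21, 2.48], [-1.53, 4.67], [0.24, 2.81], [-2.84, 2.84]. Speed limits (rad/s): [2.79, 2.79, 3.14, 3.14, 3.14, 3.14].

### API

Orientations are given as a unit quaternion [x, y, z, w].
In Python, from plant import ctrl, eyes, ticket gives the robot as it stands.
- The arm moves only by the tool send_rows, never from a script. Its arguments are lists of equal length, an entry for each row: "translation": the shift along the tool's x, y, z in units of 30 mm (1.0 is 30 mm), a list of three; "rotation": the turn, a rotation vector about the tool's x, y, z in units of 5 degrees (1.0 is 5 degrees), a list of three; "grip": the finger opening in mm, from 0 to 85.4. A call has 1 to 5 rows; each row shifts and turns the commanded pose from where the row before left it, along the tool's axes as they then stand; what a row does not reach is not made up. A row lasts 1/8 s, in which the tool goes at most 62.5 mm and 10.7 degrees, less where a joint would pass 70% of its speed; a pose out of reach is approached as far as the arm can. A call is refused whole if a number of a shift passes 1 or a number of a turn 1, either way. A call with a gripper value outside its range is refused whole. The fingers move at their own pace and stop on an object; "squeeze" is the grip in N (left out, the last holds). Time passes only in rows, so rows that do not move let the fingers close. It gives the time, the measured TCP pose, the force and the opening at its end, in the units of the state.
- ctrl.get_state(): the state, without advancing time (a new reading comes with each control period).
- eyes.read_camera(name): name is "scene" or "side" or "wrist"; returns a dict with "image" (384x512x3 uint8, blue, green, red), "mtx" (3x3 intrinsics, pixels), "dist_coeffs" ([k1, k2, p1, p2, k3] as OpenCV has them; the pictures are not rectified), "xyz" and "orientation" of the camera in the world; the wrist camera has in their place "hand_eye" (4x4, takes a point from camera to tool coordinates, whose origin is the TCP and whose axes are the flange's). Camera axes: x right, y down, z forward; pixel columns grow to the right and rows downward; lengths in m; the calibration is good to about 2 mm. A picture is of the moment at which its call begins: read the wrist's pose just before it. There is no depth.
- ticket.sign_off(): hands the job in, once; it reports no verdict.
The state is a dict: "time": time; "qpos": joint angles; "dq": joint speeds; "joint_efforts": joint torques, N m; "eef_pos": TCP position; "tcp_rot": TCP orientation; "contact_force": force on the tool from outside, world axes, zero at the start; "wrist_torque": the same for the moment, N m; "opening": opening from 0.0 (shut) to 1.0 (fully open).
Only numpy, scipy, OpenCV 4.12 (cv2) and the standard library are available. Lean on these libraries where they do the work, as an engineer would, in place of code of your own. Each camera call takes 0.05 s, during which the arm holds its last target. There are 200 camera calls.

### The job

The lensmeter's LED lamp carrier lies ready on the blue mat. Slide it, lamp end first, into the slot in the end of the lamp house until it is fully home against the stop hidden inside; go by feel, slowly, and do not force it. Then let it go, swing the orange clamp lever a full quarter turn clockwise (seen from above) to lock it, and leave everything else on the bench where it is.

Things in the scene. Friction and masses are not known exactly. Their poses are not given: they have to be found in the camera images.
- lensmeter: Black lensmeter, fixed, its 440 mm tube tilted down level. Origin on the bench below the slot mouth; x runs level along the tube from the mouth to the eyepiece, z up. Lamp house: block x 0 to 85 mm, 64 mm wide and high, centred on the optical axis 110 mm above the bench, finned to +-37 mm; then a round tube 86 mm across. Base plate x 100 to 350, 150 mm wide. The clamp lever turns about the vertical line at x = 42, y = 0.
- slot_mouth (a point): Centre of the square slot's mouth in the lamp-house end face (bright bezel), 110 mm above the bench; axes as the lensmeter's: the carrier goes in along +x. Slot 20 x 20 mm, bevelled 3 mm. A side leaf spring meets the nose 30 to 35 mm in: 5 to 10 N to pass it, then a drag of 1 to 6 N. The hidden stop (stop_face on lamp_stop; its place is not given) is adjustable, 50 to 72 mm in, firm nylon.
- carrier: Loose lamp carrier, about 0.12 kg. Origin on its underside below the middle of the grip; x points to the lamp end, z up. Grip: upright finned aluminium heat sink with orange top, 30 mm long (x -15 to 15), 16 mm thick (y), 44 mm high. Before it an aluminium bar 18 x 18 mm, x 15 to 95, z 0 to 18, then a white nose tapering to 10 mm and a yellow LED. When home, the grip is still 25 to 45 mm clear of the lamp house.
- carrier_tip (a point): Front end of the yellow LED, on the bar's centre line: x = 110 mm, y = 0, z = 9 mm in the carrier's frame, same axes.
- clamp_lever (a joint): Orange clamp lever on top of the lamp house, stiff (0.12 N m, about 3 N at the knob), stays where left. Turns about the vertical. 0: open, pointing along the tube towards the eyepiece; grows clockwise from above; 1.57 rad: locked against its end stop, pointing across, to the lensmeter's -y. It screws a foot down on the carrier over the last 0.2 rad.
- clamp_knob (a point): Centre of the 18 mm ball at the lever's end, 56 mm from the pivot and 59 mm above the optical axis. The lever arm between pivot and ball is 11 mm thick, its centre line 52 (near the pivot) to 58 mm above the optical axis; 20 mm of free height under it to the lamp house's flat top.
- mat: Blue bench mat, fixed, 240 x 200 x 3 mm, the carrier lies on it. Origin at the centre of its underside.
- screwdriver: Small blue-handled screwdriver, 150 mm, lying along the mat's edge beside the carrier. Leave alone.
- dust_cap: Red plastic cap, 28 mm across, 20 mm high, on a corner of the mat. Leave alone.
- spectacles: Black spectacles standing folded, 136 mm wide, 40 mm high. Leave alone.
- caliper: Grey dial lens caliper lying flat, dial 56 mm across, 143 mm long. Leave alone.
- spray: Blue cleaner bottle, 42 mm across, 130 mm high. Leave alone.
- pliers: Small pliers with blue handles, 140 mm, lying. Leave alone.
Not all that is in view belongs to the job. Leave any green, red or turquoise look-alike of the carrier alone.

How it is judged:
By the outcome, as a careful person would: the job done as asked, in the order asked, and still so for the second after the job is handed in, with the robot touching nothing.
It also fails if it takes over 58 s, if anything falls off the work surface, if the arm or the gripper's body presses on something with over 40 N, if the wrist force passes 120 N, or if a joint passes its speed limit or range.

## Working session

There is one attempt and no reset: what is moved stays moved. The work goes in short steps, Python scripts to look and compute and a tool call to move; the robot and the scene stay as the last step left them, time stands still between calls to the robot, and variables do not carry over. Pictures are saved under pics/ and viewed, about 8 in all and at most 12, crops included, and the job is handed in when it is done.

Besides the shell and the picture viewer there is one more tool, called after ">>>" as name(argument=value, ...) on one line, values as JSON. send_rows: Moves the arm, as the interface text tells. Its arguments: {"type":"object","properties":{"translation":{"type":"array"},"rotation":{"type":"array"},"grip":{"type":"array"},"squeeze":{"type":"number"}},"required":["translation","rotation","grip"]}

```bash
ls; mkdir -p pics; python3 - <<'E'
from plant import ctrl,eyes,ticket
import cv2,json,numpy as np
s=ctrl.get_state();print(s)
for n in ["scene","side"]:
    d=eyes.read_camera(n);cv2.imwrite(f"pics/{n}0.png",d["image"])
    print(n,{k:np.array(v).round(4).tolist() for k,v in d.items() if k!="image"})
    np.save(f"pics/{n}0.npy",d,allow_pickle=True)
E
```

```text
pics
{'time': 0.0, 'qpos': array([-1.49976944e-01,  2.87206197e-01,  1.57819369e+00,  1.72834727e-05,
        1.27862982e+00, -1.49996017e-01]), 'dq': array([ 0.00052428,  0.00044094, -0.00093883, -0.00028078, -0.00103966,
       -0.00040322]), 'joint_efforts': array([-1.79628755e-04, -4.05981302e+01, -2.92628127e+01, -1.54224781e-04,
        5.81841552e-03,  3.74769741e-06]), 'eef_pos': array([6.74243285e-01, 1.64271421e-04, 1.94411243e-01]), 'tcp_rot': array([ 0.70710128,  0.70711123, -0.00071655, -0.00098561]), 'contact_force': array([-0.33166599, -0.24293809, -0.34696921]), 'wrist_torque': array([ 0.01886675,  0.00467687, -0.01358951]), 'opening': 1.0007291080488312}
scene {'mtx': [[373.9421, 0.0, 251.1945], [0.0, 373.9421, 194.2417], [0.0, 0.0, 1.0]], 'dist_coeffs': [-0.0471, 0.0, 0.0, 0.0, 0.0], 'xyz': [1.1409, -0.7725, 0.8228], 'orientation': [0.8398, 0.3216, -0.1582, -0.4078]}
side {'mtx': [[436.7583, 0.0, 255.8559], [0.0, 436.7583, 191.5104], [0.0, 0.0, 1.0]], 'dist_coeffs': [-0.1539, 0.0, 0.0, 0.0, 0.0], 'xyz': [0.3069, -1.1516, 1.0432], 'orientation': [0.9056, -0.0981, 0.0453, -0.4102]}
```

View pics/scene0.png

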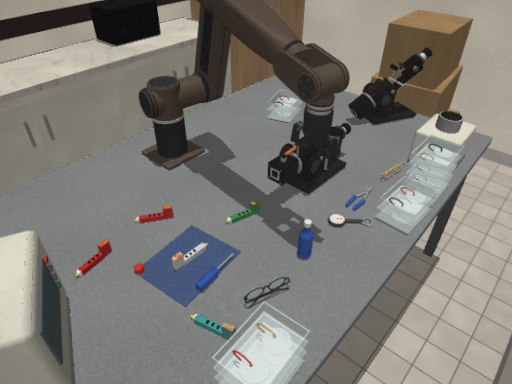

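View pics/side0.png

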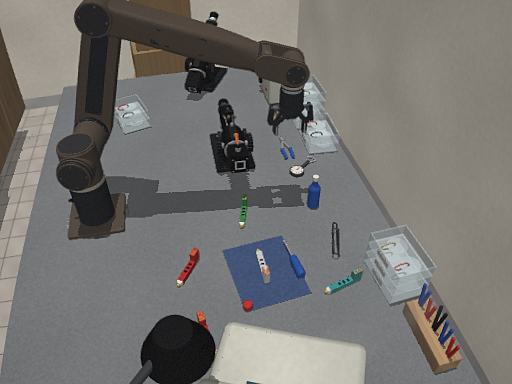

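The scene view shows the aluminium carrier with orange grip on the blue mat at about (190,255), grip end at (178,260). The side view has it at (262,265), grip at (266,278). The look-alikes are red (155,215) and (93,258), green (243,213) and teal (213,325). Only the silver and orange one, on the mat, fits the description. The slot bezel is at scene (275,172) and side (240,165). Next is one enlarged crop to confirm this and pick points.

```bash
python3 - <<'E'
import cv2,numpy as np
a=cv2.imread("pics/scene0.png");b=cv2.imread("pics/side0.png")
def c(i,x,y,w=66,h=50): return cv2.resize(i[y:y+h,x:x+w],(396,300),interpolation=cv2.INTER_CUBIC)
o=np.vstack([np.hstack([c(a,155,230),c(b,230,240)]),np.hstack([c(a,262,140),c(b,205,125)])])
cv2.imwrite("pics/crop1.png",o)
E
```

```text
(no output)
```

View pics/crop1.png

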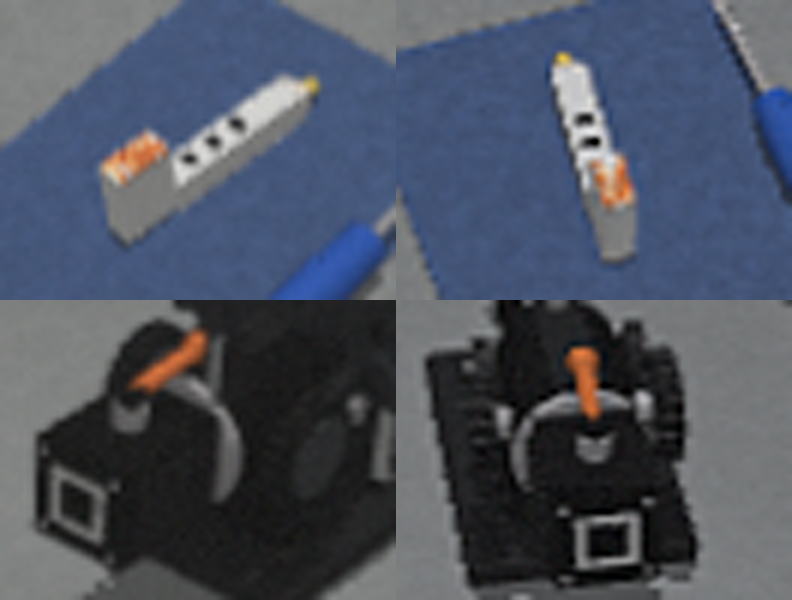

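Confirmed: silver carrier, orange-topped grip, yellow LED pointing towards the lensmeter. Bezel, lever and knob are clear too. Next I triangulate.

```bash
cat >h.py <<'E'
import numpy as np,cv2
from scipy.spatial.transform import Rotation as R
def cam(d,tcp=None):
    if "hand_eye" in d:
        T=np.eye(4);T[:3,:3]=R.from_quat(tcp[1]).as_matrix();T[:3,3]=tcp[0];T=T@np.array(d["hand_eye"])
        return T[:3,3],T[:3,:3]
    return np.array(d["xyz"]),R.from_quat(d["orientation"]).as_matrix()
def ray(d,uv,tcp=None):
    p,M=cam(d,tcp);q=cv2.undistortPoints(np.array([[uv]],float),np.array(d["mtx"]),np.array(d["dist_coeffs"]))[0,0]
    v=M@np.r_[q,1];return p,v/np.linalg.norm(v)
def onz(r,z): p,v=r;return p+v*(z-p[2])/v[2]
def tri(*rs):
    A=sum(np.eye(3)-np.outer(v,v) for p,v in rs);b=sum((np.eye(3)-np.outer(v,v))@p for p,v in rs)
    x=np.linalg.solve(A,b);return x,[np.linalg.norm(np.cross(x-p,v)) for p,v in rs]
E
python3 - <<'E'
from h import *
a=np.load("pics/scene0.npy",allow_pickle=True).item();b=np.load("pics/side0.npy",allow_pickle=True).item()
P={}
for n,u,w,z in [("top",(177,255.8),(265.5,269.5),.047),("tip",(207,243.7),(257.2,249.5),.012),("mouth",(274.3,173.7),(239.7,164.5),.11),("knob",(294.3,147),(235.7,133.7),.169)]:
    x,e=tri(ray(a,u),ray(b,w));P[n]=x
    print(n,x.round(4),np.round(e,4),onz(ray(a,u),z).round(4),onz(ray(b,w),z).round(4))
t=P["tip"]-P["top"];print("carrier yaw",np.degrees(np.arctan2(t[1],t[0])),np.hypot(*t[:2]))
t=P["knob"]-P["mouth"];print("lens yaw",np.degrees(np.arctan2(t[1],t[0])),np.hypot(*t[:2]))
E
```

```text
top [ 0.5067 -0.3818  0.045 ] [0.001 0.001] [ 0.5091 -0.384   0.047 ] [ 0.5062 -0.3821  0.047 ]
tip [ 0.5068 -0.2716  0.0094] [0.0011 0.0011] [ 0.5096 -0.2745  0.012 ] [ 0.5062 -0.2724  0.012 ]
mouth [0.5125 0.0374 0.1091] [0.0015 0.0015] [0.5145 0.034  0.11  ] [0.5125 0.0387 0.11  ]
knob [0.518  0.1345 0.1721] [0.0027 0.0027] [0.5173 0.1342 0.169 ] [0.5192 0.144  0.169 ]
carrier yaw 89.97742279299813 0.11022543504501907
lens yaw 86.75762173364289 0.09729215078064846
```

>>> send_rows(translation=[[-1, -0.5, 0], [-1, -0.5, 0], [-1, -0.5, 0], [-1, -0.5, 0], [-1, -0.5, 0]], rotation=[[0, 0, 0], [0, 0, 0], [0, 0, 0], [0, 0, 0], [0, 0, 0]], grip=[60, 60, 60, 60, 60])

```text
time: 0.72
eef_pos: [0.599, -0.1507, 0.1951]
tcp_rot: [0.707, 0.707, -0.0, -0.001]
contact_force: [0.1, -0.1, -0.0]
opening: 0.704
```

>>> send_rows(translation=[[-1, -0.6, 0], [-1, -0.6, 0], [-1, -0.6, 0], [-1, -0.6, 0], [-1, -0.6, 0]], rotation=[[0, 0, 0], [0, 0, 0], [0, 0, 0], [0, 0, 0], [0, 0, 0]], grip=[60, 60, 60, 60, 60])

```text
time: 1.35
eef_pos: [0.509, -0.3006, 0.1952]
tcp_rot: [0.707, 0.707, -0.0, -0.001]
contact_force: [1.0, -0.7, -0.1]
opening: 0.703
```

>>> send_rows(translation=[[-1, 0, 0], [-1, 0, 0], [0, 0, 0]], rotation=[[0, 0, 0], [0, 0, 0], [0, 0, 0]], grip=[60, 60, 60])

```text
time: 1.72
eef_pos: [0.5093, -0.3614, 0.195]
tcp_rot: [0.708, 0.706, -0.0, -0.001]
contact_force: [0.2, 1.3, -0.1]
opening: 0.7
```

```bash
cat >>h.py <<'E'
def look(name,f):
    from plant import ctrl,eyes
    s=ctrl.get_state();d=eyes.read_camera(name);d["tcp"]=(s["eef_pos"],s["tcp_rot"])
    cv2.imwrite(f"pics/{f}.png",d["image"]);np.save(f"pics/{f}.npy",d,allow_pickle=True);return s,d
E
python3 - <<'E'
from h import *
s,d=look("wrist","w1");print(s["time"],s["eef_pos"],s["tcp_rot"],s["contact_force"]);print(np.array(d["hand_eye"]).round(4),d["mtx"],d["dist_coeffs"])
E
```

```text
1.725 [ 0.50930175 -0.36139266  0.19501829] [ 7.08001959e-01  7.06210238e-01 -5.84590849e-05 -5.68542269e-04] [ 0.23170763  1.34039789 -0.06059968]
[[ 1.000e-04 -9.595e-01 -2.816e-01  7.120e-02]
 [ 1.000e+00  2.000e-04 -2.000e-04 -1.200e-03]
 [ 2.000e-04 -2.816e-01  9.595e-01 -1.780e-01]
 [ 0.000e+00  0.000e+00  0.000e+00  1.000e+00]] [[313.24242096   0.         252.95561188]
 [  0.         313.24242096 189.36712686]
 [  0.           0.           1.        ]] [-0.01654273  0.          0.          0.          0.        ]
```

View pics/w1.png

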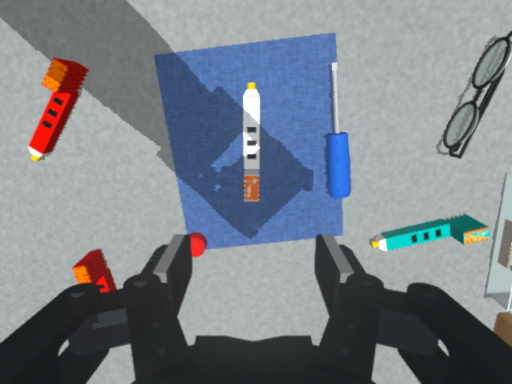

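The wrist view shows the carrier upright at column 252: orange top centre about (252,188), LED at (251.5,85). The red cap is at (197,245) and the screwdriver at column 338.

```bash
python3 - <<'E'
from h import *
d=np.load("pics/w1.npy",allow_pickle=True).item();t=d["tcp"]
h=cv2.cvtColor(d["image"],cv2.COLOR_BGR2HSV)
def cen(lo,hi,box):
    x0,y0,x1,y1=box;m=cv2.inRange(h[y0:y1,x0:x1],lo,hi);ys,xs=np.nonzero(m);print(len(xs),xs.min()+x0,xs.max()+x0,ys.min()+y0,ys.max()+y0);return ((xs.min()+xs.max())/2+x0,(ys.min()+ys.max())/2+y0)
o=cen((5,120,60),(18,255,255),(230,165,275,215));l=cen((20,120,80),(35,255,255),(230,70,275,100))
print(o,l)
A=onz(ray(d,o,t),.047);B=onz(ray(d,l,t),.0145)
print(A,B,np.linalg.norm((A-B)[:2]),np.degrees(np.arctan2(*(B-A)[1::-1])))
print("cap",onz(ray(d,(197,245),t),.02),"driver",onz(ray(d,(338,165),t),.015))
E
```

```text
263 245 258 176 199
42 248 254 83 88
(np.float64(251.5), np.float64(187.5)) (np.float64(251.0), np.float64(85.5))
[ 0.50624054 -0.38359478  0.047     ] [ 0.5059096  -0.27736804  0.0145    ] 0.10622724906454223 90.17849791336423
cap [ 0.43818459 -0.46535384  0.02      ] driver [ 0.60694551 -0.3656866   0.015     ]
```

>>> send_rows(translation=[[-0.35, -0.05, 1], [-0.35, -0.05, 1], [0, 0, 1], [0, 0, 1], [0, 0, 0.8]], rotation=[[0, 0, 0], [0, 0, 0], [0, 0, 0], [0, 0, 0], [0, 0, 0]], grip=[50, 50, 50, 50, 50])

```text
time: 2.4
eef_pos: [0.5067, -0.379, 0.0502]
tcp_rot: [0.707, 0.707, 0.0, -0.001]
contact_force: [-0.1, 0.1, -0.1]
opening: 0.584
```

>>> send_rows(translation=[[0, 0, 0.5], [0, 0, 0.4], [0, 0, 0.3], [0, 0, 0]], rotation=[[0, 0, 0], [0, 0, 0], [0, 0, 0], [0, 0, 0]], grip=[50, 50, 50, 50])

```text
time: 2.9
eef_pos: [0.5069, -0.3807, 0.0155]
tcp_rot: [0.707, 0.707, 0.0, -0.0]
contact_force: [-0.6, 0.3, 0.5]
opening: 0.584
```

>>> send_rows(translation=[[0, 0, 0.1], [0, 0, 0], [0, 0, 0], [0, 0, 0], [0, 0, 0]], rotation=[[0, 0, 0], [0, 0, 0], [0, 0, 0], [0, 0, 0], [0, 0, 0]], grip=[30, 22, 18, 12, 10], squeeze=60)

```text
time: 3.52
eef_pos: [0.507, -0.3811, 0.013]
tcp_rot: [0.707, 0.707, -0.0, 0.0]
contact_force: [0.1, -0.3, 0.6]
opening: 0.115
```

>>> send_rows(translation=[[0, 0, 0], [0, 0, -0.3], [0, 0, -0.7], [0, 0, -1], [0, 0, -1]], rotation=[[0, 0, 0], [0, 0, 0], [0, 0, 0], [0, 0, 0], [0, 0, 0]], grip=[8, 8, 8, 8, 8])

```text
time: 4.15
eef_pos: [0.5074, -0.3814, 0.1057]
tcp_rot: [0.707, 0.707, -0.0, 0.001]
contact_force: [0.3, -0.2, 0.0]
opening: 0.093
```

Opening 0.093 is 8 mm, less than the 16 mm grip, so the grasp looks missed. I'll look.

```bash
python3 - <<'E'
from h import *
s,d=look("wrist","w2");print(s["time"],s["eef_pos"],s["opening"],s["contact_force"])
E
```

```text
4.15 [ 0.50740275 -0.38139087  0.1056572 ] 0.09256827709602476 [ 0.33106325 -0.20439282  0.0382686 ]
```

View pics/w2.png

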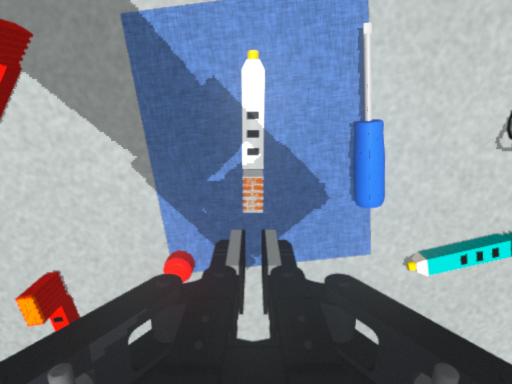

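```bash
python3 - <<'E'
from h import *
for f in("w1","w2"):
    d=np.load(f"pics/{f}.npy",allow_pickle=True).item();t=d["tcp"];h=cv2.cvtColor(d["image"],cv2.COLOR_BGR2HSV)
    def bb(lo,hi,box):
        x0,y0,x1,y1=box;m=cv2.inRange(h[y0:y1,x0:x1],lo,hi);ys,xs=np.nonzero(m);return [xs.min()+x0,xs.max()+x0,ys.min()+y0,ys.max()+y0]
    o=bb((5,120,60),(18,255,255),(230,150,275,225));l=bb((20,120,80),(35,255,255),(230,30,275,100));c=(o[0]+o[1])/2
    print(f,o,l)
    for r in (o[2],o[3]): print(" orange edge",onz(ray(d,(c,r),t),.047),onz(ray(d,(c,r),t),.003))
    print(" led",onz(ray(d,((l[0]+l[1])/2,l[2]),t),.012))
    p,M=cam(d,t);v=cv2.projectPoints(np.array([[.507,-.2716,.012],[.507,-.382,.047],d["tcp"][0]]),M.T,-M.T@p,np.array(d["mtx"]),np.array(d["dist_coeffs"]))[0];print(v[:,0].round(1).tolist())
E
```

```text
w1 [np.int64(245), np.int64(258), np.int64(176), np.int64(199)] [np.int64(248), np.int64(254), np.int64(83), np.int64(88)]
 orange edge [ 0.50628851 -0.37078274  0.047     ] [ 0.5060017  -0.38164542  0.003     ]
 orange edge [ 0.50619145 -0.39668435  0.047     ] [ 0.50589153 -0.41104274  0.003     ]
 led [ 0.5059029  -0.27467049  0.012     ]
[[252.0, 80.0], [252.2, 186.1], [255.0, 219.3]]
w2 [np.int64(243), np.int64(262), np.int64(178), np.int64(209)] [np.int64(248), np.int64(257), np.int64(50), np.int64(58)]
 orange edge [ 0.50584961 -0.3704478   0.047     ] [ 0.50583585 -0.38171247  0.003     ]
 orange edge [ 0.50584207 -0.39609659  0.047     ] [ 0.50582691 -0.4121331   0.003     ]
 led [ 0.50586852 -0.27359211  0.012     ]
[[253.9, 47.3], [254.0, 192.2], [255.0, 219.3]]
```

```bash
python3 - <<'E'
from h import *
s,a=look("scene","s1");s,b=look("side","d1")
def c(i,x,y,w=66,h=50): return cv2.resize(i[y:y+h,x:x+w],(396,300),interpolation=cv2.INTER_CUBIC)
cv2.imwrite("pics/crop2.png",np.hstack([c(a["image"],155,225),c(b["image"],230,240)]))
E
```

```text
(no output)
```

View pics/crop2.png

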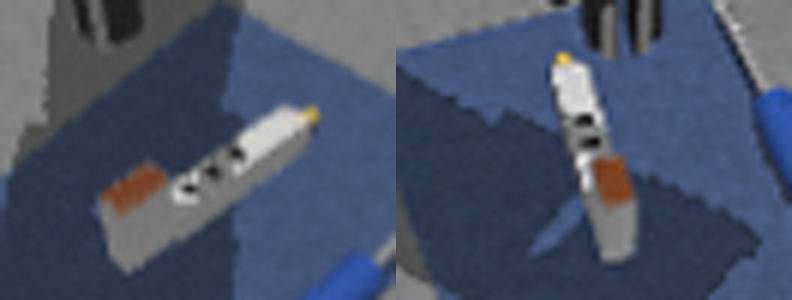

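The carrier has not moved. The fingertips look higher than the reported TCP, so I'll triangulate them.

```bash
python3 - <<'E'
from h import *
a=np.load("pics/s1.npy",allow_pickle=True).item();b=np.load("pics/d1.npy",allow_pickle=True).item()
print(a["tcp"][0])
for u,w in [((172,231),(267.2,248)),((168.7,230.5),(264.5,248.5)),((175.5,231.5),(271,248))]: print(tri(ray(a,u),ray(b,w)))
for d in(a,b):
    p,M=cam(d);print(cv2.projectPoints(np.array([a["tcp"][0],a["tcp"][0]+[0,0,.04]]),M.T,-M.T@p,np.array(d["mtx"]),np.array(d["dist_coeffs"]))[0][:,0])
E
```

```text
[ 0.50966174 -0.38350398  0.11103681]
(array([ 0.5087677 , -0.38479693,  0.14290212]), [np.float64(0.0001482486257677242), np.float64(0.00014824862576762985)])
(array([ 0.50092354, -0.38842744,  0.14442132]), [np.float64(0.0018218255617478724), np.float64(0.001821825561747646)])
(array([ 0.51889671, -0.38286859,  0.1424602 ]), [np.float64(0.0027876034071475883), np.float64(0.0027876034071474486)])
[[174.22381736 239.47853776]
 [172.20725006 228.59278402]]
[[267.20039013 255.24217313]
 [267.4857292  245.66619029]]
```

Reported TCP and the real fingertips disagree by about 30 mm in height. I'll hold still while opening, to see what the readings settle to.

>>> send_rows(translation=[[0, 0, 0], [0, 0, 0], [0, 0, 0]], rotation=[[0, 0, 0], [0, 0, 0], [0, 0, 0]], grip=[45, 45, 45])

```text
time: 4.68
eef_pos: [0.5065, -0.3805, 0.1015]
tcp_rot: [0.707, 0.707, 0.0, -0.001]
contact_force: [-0.4, -0.2, 0.3]
opening: 0.525
```

```bash
python3 - <<'E'
from h import *
for i in range(3):
    s,d=look("wrist","w3");print(s["time"],s["eef_pos"],s["qpos"].round(4),s["dq"].round(3),s["contact_force"].round(2))
b=np.load("pics/d1.npy",allow_pickle=True).item()["image"];a=np.load("pics/s1.npy",allow_pickle=True).item()["image"]
def c(i,x,y,w=80,h=100): return cv2.resize(i[y:y+h,x:x+w],(400,500),interpolation=cv2.INTER_CUBIC)
cv2.imwrite("pics/crop3.png",np.hstack([c(a,130,170),c(b,225,170)]))
E
```

```text
4.675 [ 0.50645416 -0.38046147  0.10154009] [-0.8043  0.2873  1.7558  0.      1.1007 -0.8042] [-0.    -0.001 -0.008 -0.001  0.     0.001] [-0.4  -0.22  0.3 ]
4.725 [ 0.50658302 -0.38057521  0.1017783 ] [-0.8042  0.2871  1.7555 -0.      1.1007 -0.8042] [ 0.    -0.004 -0.005 -0.001 -0.001 -0.   ] [-0.13  0.46 -0.03]
4.775 [ 0.50669348 -0.3806902   0.10200834] [-0.8042  0.287   1.7553 -0.      1.1007 -0.8042] [ 0.001 -0.002 -0.004 -0.    -0.002  0.   ] [-0.62 -0.8  -0.15]
```

View pics/crop3.png

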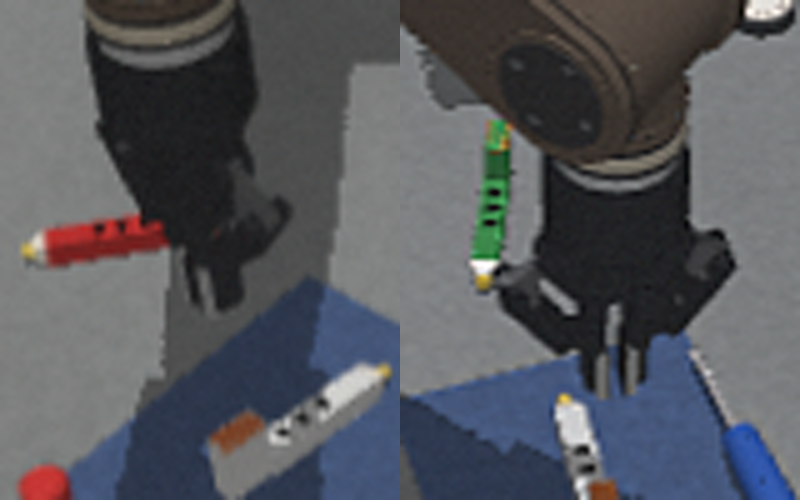

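The fingers really end about 35 to 40 mm short of the reported TCP (two camera triangulation, wrist depth and the missed grasp all agree). The lateral position agrees. I'll go correspondingly lower, watching the force.

>>> send_rows(translation=[[-0.08, 0, 1], [0, 0, 1], [0, 0, 0.8], [0, 0, 0.4], [0, 0, 0]], rotation=[[0, 0, 0], [0, 0, 0], [0, 0, 0], [0, 0, 0], [0, 0, 0]], grip=[45, 45, 45, 45, 45])

```text
time: 5.45
eef_pos: [0.5065, -0.3829, 0.006]
tcp_rot: [0.707, 0.707, 0.0, -0.001]
contact_force: [-0.9, -0.7, 0.5]
opening: 0.53
```

>>> send_rows(translation=[[0, 0, 0.3], [0, 0, 0.2], [0, 0, 0.2], [0, 0, 0.1], [0, 0, 0]], rotation=[[0, 0, 0], [0, 0, 0], [0, 0, 0], [0, 0, 0], [0, 0, 0]], grip=[45, 45, 45, 45, 45])

```text
time: 6.08
eef_pos: [0.5068, -0.3832, -0.0175]
tcp_rot: [0.707, 0.707, 0.0, -0.0]
contact_force: [0.1, 0.9, -0.5]
opening: 0.528
```

```bash
python3 - <<'E'
from h import *
s,w=look("wrist","w4");s,a=look("scene","s4");s,b=look("side","d4");print(s["eef_pos"],s["contact_force"])
def c(i,x,y,w=66,h=50): return cv2.resize(i[y:y+h,x:x+w],(396,300),interpolation=cv2.INTER_CUBIC)
cv2.imwrite("pics/crop4.png",np.vstack([np.hstack([c(a["image"],145,215),c(b["image"],230,235)]),np.hstack([cv2.resize(w["image"],(400,300))[:,:396],c(b["image"],230,200,99,75)])]))
E
```

```text
[ 0.50708819 -0.383461   -0.0170406 ] [-0.15725324 -0.18492865 -0.99549453]
```

View pics/crop4.png

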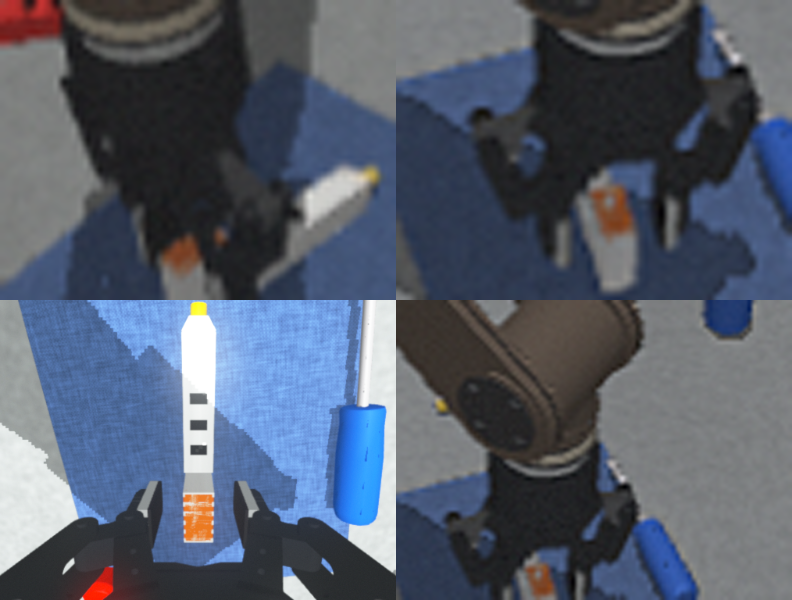

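The open fingers straddle the grip properly, with the orange top between the pads. Closing.

>>> send_rows(translation=[[0, 0, 0], [0, 0, 0], [0, 0, 0], [0, 0, 0], [0, 0, 0]], rotation=[[0, 0, 0], [0, 0, 0], [0, 0, 0], [0, 0, 0], [0, 0, 0]], grip=[30, 22, 18, 12, 8], squeeze=60)

```text
time: 6.85
eef_pos: [0.5072, -0.3836, -0.0169]
tcp_rot: [0.707, 0.707, -0.0, 0.0]
contact_force: [-0.5, -0.3, 0.9]
opening: 0.175
```

>>> send_rows(translation=[[0, 0, 0], [0, 0, -0.2], [0, 0, -0.4], [0, 0, -0.8], [0, 0, -0.6]], rotation=[[0, 0, 0], [0, 0, 0], [0, 0, 0], [0, 0, 0], [0, 0, 0]], grip=[8, 8, 8, 8, 8])

```text
time: 7.48
eef_pos: [0.5074, -0.3837, 0.0446]
tcp_rot: [0.707, 0.707, -0.0, 0.001]
contact_force: [-0.9, -1.3, -1.3]
opening: 0.178
```

The carrier is held: opening 15.2 mm and about 1.3 N of weight. Next I raise it and go near the lamp house, offset sideways so the held bar does not hide the mouth.

>>> send_rows(translation=[[0, 0, -0.8], [0, 0, -1], [0.6, 0, -1], [0.9, 0.2, -1], [0.9, 0.2, -1]], rotation=[[0, 0, 0], [0, 0, 0], [0, 0, 0], [0, 0, 0], [0, 0, 0]], grip=[8, 8, 8, 8, 8])

```text
time: 8.1
eef_pos: [0.5189, -0.3107, 0.1885]
tcp_rot: [0.707, 0.707, 0.0, 0.0]
contact_force: [0.8, 0.2, -1.2]
opening: 0.172
```

>>> send_rows(translation=[[0.9, 0.3, -0.8], [0.9, 0.3, 0], [0.9, 0.3, 0], [0.9, 0.3, 0], [0.9, 0.3, 0]], rotation=[[0, 0, 0], [0, 0, 0], [0, 0, 0], [0, 0, 0], [0, 0, 0]], grip=[8, 8, 8, 8, 8])

```text
time: 8.72
eef_pos: [0.564, -0.1754, 0.2115]
tcp_rot: [0.707, 0.707, 0.0, 0.0]
contact_force: [-0.1, -0.3, -1.3]
opening: 0.178
```

>>> send_rows(translation=[[0.9, 0.2, 0], [0.9, 0, 0], [0.9, 0, 0], [0.4, 0, 0], [0, 0, 0]], rotation=[[0, 0, 0], [0, 0, 0], [0, 0, 0], [0, 0, 0], [0, 0, 0]], grip=[8, 8, 8, 8, 8])

```text
time: 9.35
eef_pos: [0.5699, -0.083, 0.2112]
tcp_rot: [0.707, 0.708, -0.0, 0.0]
contact_force: [0.6, -0.7, -0.8]
opening: 0.178
```

```bash
python3 - <<'E'
from h import *
s,w=look("wrist","w5");print(s["time"],s["eef_pos"],s["tcp_rot"],s["contact_force"],s["opening"])
E
```

```text
9.35 [ 0.56993737 -0.08303469  0.2112001 ] [ 7.06668303e-01  7.07544913e-01 -6.94684209e-05  3.16700475e-04] [ 0.64253048 -0.69070969 -0.76471822] 0.17796100886530405
```

View pics/w5.png

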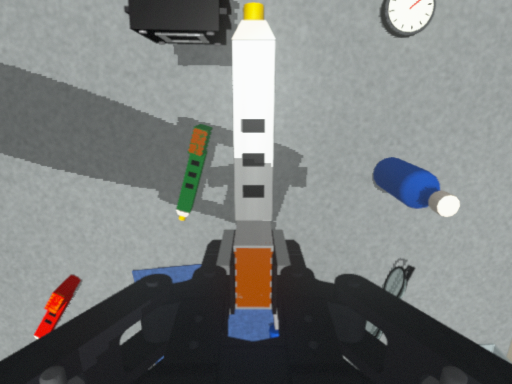

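The held carrier is straight: LED at (254,10), bar column 254. The lamp house is at top left, columns 128–227, with the bezel near (185,38). I'll go up and forward a little to see the block's long edges for yaw.

>>> send_rows(translation=[[0.4, 0.1, -1], [0.6, 0.1, -1], [0.6, 0.1, -0.8], [0.2, 0, -0.2], [0, 0, 0]], rotation=[[0, 0, 0], [0, 0, 0], [0, 0, 0], [0, 0, 0], [0, 0, 0]], grip=[8, 8, 8, 8, 8])

```text
time: 10.02
eef_pos: [0.5789, -0.03, 0.3005]
tcp_rot: [0.707, 0.707, -0.0, 0.0]
contact_force: [0.1, -0.3, -1.1]
opening: 0.178
```

```bash
python3 - <<'E'
from h import *
s,w=look("wrist","w6");print(s["time"],s["eef_pos"],s["tcp_rot"],s["contact_force"],s["opening"])
i=w["image"][0:150,90:290]; i=cv2.LUT(i,np.clip(255*(np.arange(256)/255)**.5,0,255).astype(np.uint8))
cv2.imwrite("pics/w6c.png",cv2.resize(i,(800,600),interpolation=cv2.INTER_CUBIC))
E
```

```text
10.025 [ 0.57888206 -0.02995047  0.3004945 ] [ 7.07177540e-01  7.07035962e-01 -2.66317848e-04  7.59254315e-05] [ 0.09760682 -0.27404095 -1.09408202] 0.17782098383472905
```

View pics/w6c.png

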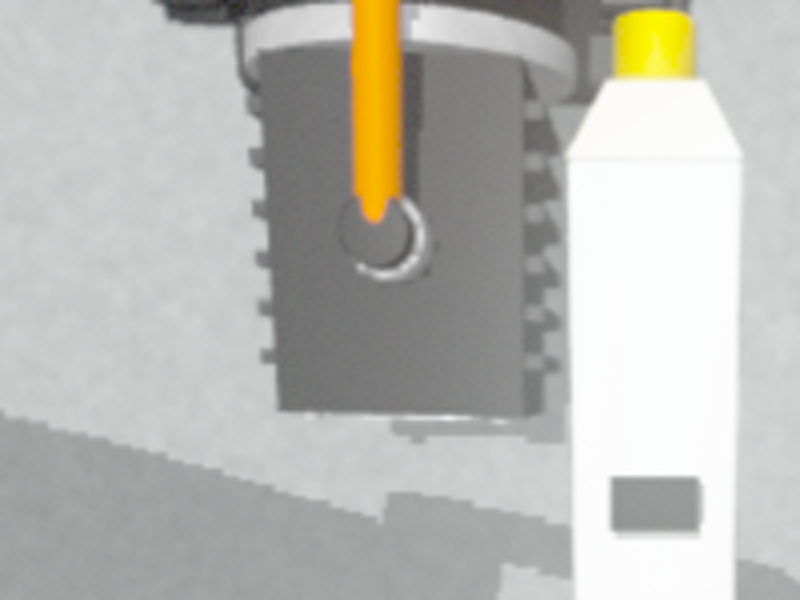

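Clear view of the lamp house top. Crop corners: (279,410) and (524,413) at the front, (262,50) and (522,55) at the back; bezel line at row 415, pivot about (385,238). The lever points along the tube.

```bash
python3 - <<'E'
from h import *
d=np.load("pics/w6.npy",allow_pickle=True).item();t=d["tcp"]
g=lambda c,z:onz(ray(d,(90+c[0]/4-.4,c[1]/4-.4),t),z)
nl,nr,fl,fr=[g(c,.142) for c in((279,410),(524,413),(262,50),(522,55))]
print(nl,nr,fl,fr,"width",np.linalg.norm(nr-nl),np.linalg.norm(fr-fl))
y=lambda a:np.degrees(np.arctan2(a[1],a[0]))
print("front yaw",y(nr-nl)+90,"left",y(fl-nl),"right",y(fr-nr),"mid",y(fl+fr-nl-nr),"mouth",(nl+nr)/2)
print("lever",y(g((377,10),.167)-g((375,190),.162)),"pivot",g((385,238),.152))
# carrier: bar edges at axis top z (axis=TCPz+.029 ; top +9mm)
z=t[0][2]+.029+.009
L=[g(c,z) for c in((568,158),(741,158),(575,590),(737,590))]
print("bar",L[0],L[1],"w",np.linalg.norm(L[0]-L[1]),"mid",(L[0]+L[1])/2,(L[2]+L[3])/2,"yaw",y(L[0]+L[1]-L[2]-L[3]))
print("tip",g((653,12),t[0][2]+.029+.005),"tcp",t[0])
E
```

```text
[0.48042935 0.03683657 0.142     ] [0.543998   0.03596445 0.142     ] [0.48305506 0.1208952  0.142     ] [0.54583779 0.11956574 0.142     ] width 0.06357463051502334 0.06279681375882039
front yaw 89.21398222439566 left 88.21085661698037 right 88.73930706938147 mid 88.47432866419827 mouth [0.51221367 0.03640051 0.142     ]
lever 84.25862205123133 pivot [0.5123891  0.07725905 0.152     ]
bar [0.5689035  0.06436211 0.3384945 ] [0.58661156 0.06435889 0.3384945 ] w 0.017708060553880016 mid [0.57775753 0.0643605  0.3384945 ] [0.57793101 0.01996807 0.3384945 ] yaw 90.22389757455224
tip [0.57760379 0.07878118 0.3344945 ] tcp [ 0.57888206 -0.02995047  0.3004945 ]
```

Checks hold: block width 63.6 mm against 64, bar width 17.7 against 18, axis about 29 mm above reported TCP z. Lens yaw is about 88.8° and carrier 90.2°. Targets before the mouth are TCP (0.510, -0.12, 0.081), turned +1.3° about tool z.

>>> send_rows(translation=[[-1, -0.4, 0], [-1, -0.5, 0], [-1, -0.5, 1], [0, -0.5, 1], [0, -0.4, 1]], rotation=[[0, 0, 0.25], [0, 0, 0], [0, 0, 0], [0, 0, 0], [0, 0, 0]], grip=[8, 8, 8, 8, 8])

```text
time: 10.7
eef_pos: [0.5069, -0.1191, 0.208]
tcp_rot: [0.716, 0.699, -0.001, -0.001]
contact_force: [-0.4, 0.4, -0.4]
opening: 0.18
```

>>> send_rows(translation=[[0, 0, 1], [0, 0, 1], [0, 0, 1], [0, 0, 0.9], [0, 0, 0.3]], rotation=[[0, 0, 0], [0, 0, 0], [0, 0, 0], [0, 0, 0], [0, 0, 0]], grip=[8, 8, 8, 8, 8])

```text
time: 11.32
eef_pos: [0.5061, -0.1178, 0.0814]
tcp_rot: [0.715, 0.699, -0.001, -0.003]
contact_force: [-0.4, 0.6, -0.7]
opening: 0.177
```

>>> send_rows(translation=[[0, 0, 0], [0, 0, 0], [0, 0, 0]], rotation=[[0, 0, 0], [0, 0, 0], [0, 0, 0]], grip=[8, 8, 8])

```text
time: 11.7
eef_pos: [0.5096, -0.1185, 0.0861]
tcp_rot: [0.715, 0.699, 0.0, 0.001]
contact_force: [-0.5, 0.3, -0.7]
opening: 0.175
```

```bash
python3 - <<'E'
from h import *
s,w=look("wrist","w7");t=w["tcp"];print(s["time"],s["eef_pos"],R.from_quat(t[1]).as_matrix().round(4).tolist(),s["contact_force"],s["opening"])
# bar edges in wrist image, rows 40..200
g=cv2.cvtColor(w["image"],cv2.COLOR_BGR2GRAY).astype(int)
for r in(30,60,100,120): 
    e=np.diff(g[r,215:295]);print(r,215+e.argmax(),215+e.argmin())
s,a=look("scene","s7");s,b=look("side","d7")
def c(i,x,y,w=66,h=50): return cv2.resize(i[y:y+h,x:x+w],(396,300),interpolation=cv2.INTER_CUBIC)
cv2.imwrite("pics/crop7.png",np.hstack([c(a["image"],235,155),c(b["image"],210,150)]))
E
```

```text
11.7 [ 0.50957597 -0.11854988  0.08614995] [[0.0218, 0.9998, 0.0023], [0.9998, -0.0218, -0.0011], [-0.001, 0.0023, -1.0]] [-0.53507483  0.3444652  -0.66666832] 0.17476082088341371
30 235 271
60 231 274
100 232 273
120 264 241
```

View pics/crop7.png

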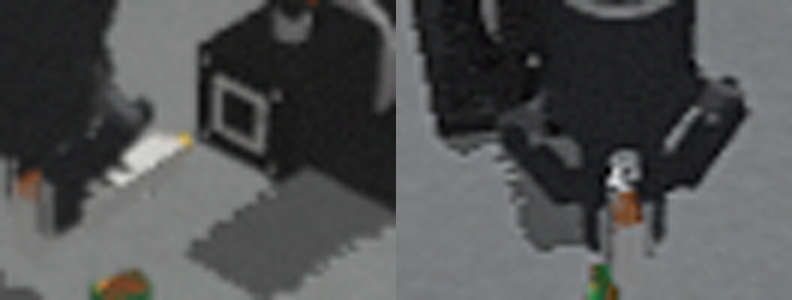

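The scene crop shows the LED (265,178) just in front of and level with the bezel (274,174). The TCP is about 4–5 mm high. A quick height check of the tip before going in:

```bash
python3 - <<'E'
from h import *
from plant import ctrl
a=np.load("pics/s7.npy",allow_pickle=True).item()
h=cv2.cvtColor(a["image"],cv2.COLOR_BGR2HSV)[170:185,258:272];m=cv2.inRange(h,(18,130,90),(35,255,255));ys,xs=np.nonzero(m);u=(xs.mean()+258,ys.mean()+170);print(u,len(xs),a["tcp"][0])
p,v=ray(a,u)
# crossing of ray with vertical plane x=.5107 (carrier axis)
k=(.5107-p[0])/v[0];print("tip LED",p+k*v)
p,v=ray(a,(274.3,173.7));k=(.5122-p[0])/v[0];print("mouth",p+k*v)
print(ctrl.get_state()["eef_pos"])
E
```

```text
(np.float64(nan), np.float64(nan)) 0 [ 0.50944465 -0.11841205  0.08598721]
tip LED [nan nan nan]
mouth [0.5122     0.0369975  0.10733463]
[ 0.50911792 -0.11824692  0.0855785 ]<stdin>:4: RuntimeWarning: Mean of empty slice.
  ret = ret.dtype.type(ret / rcount)
```

```bash
python3 - <<'E'
from h import *
a=np.load("pics/s7.npy",allow_pickle=True).item()
for u in((265.3,177.8),(264.8,177.8),(265.3,178.3)):
    p,v=ray(a,u);k=(.511-p[0])/v[0];print(p+k*v, onz((p,v),.115))
E
```

```text
[ 0.511      -0.00814825  0.11408769] [ 0.51181085 -0.00913226  0.115     ]
[ 0.511      -0.01069801  0.11544987] [ 0.51059939 -0.01021347  0.115     ]
[ 0.511      -0.00808613  0.11205412] [ 0.51361079 -0.01125469  0.115     ]
```

The tip measures z ≈ 0.1145, so I lower 5.5 mm and advance to the mouth.

>>> send_rows(translation=[[0, 0, 0.18], [0.3, 0, 0], [0.4, 0, 0], [0.4, 0, 0], [0, 0, 0]], rotation=[[0, 0, 0], [0, 0, 0], [0, 0, 0], [0, 0, 0], [0, 0, 0]], grip=[8, 8, 8, 8, 8], squeeze=80)

```text
time: 12.48
eef_pos: [0.5093, -0.0839, 0.0794]
tcp_rot: [0.714, 0.7, -0.0, -0.0]
contact_force: [0.3, -0.3, -0.8]
opening: 0.174
```

>>> send_rows(translation=[[0.15, 0, 0], [0.15, 0, 0], [0.15, 0, 0], [0.15, 0, 0], [0.15, 0, 0]], rotation=[[0, 0, 0], [0, 0, 0], [0, 0, 0], [0, 0, 0], [0, 0, 0]], grip=[8, 8, 8, 8, 8])

```text
time: 13.1
eef_pos: [0.5099, -0.0624, 0.0794]
tcp_rot: [0.715, 0.699, 0.0, -0.0]
contact_force: [0.5, -0.6, -1.2]
opening: 0.172
```

>>> send_rows(translation=[[0.1, 0.03, -0.02], [0.1, 0, 0], [0.1, 0, 0], [0.1, 0, 0], [0, 0, 0]], rotation=[[0, 0, 0], [0, 0, 0], [0, 0, 0], [0, 0, 0], [0, 0, 0]], grip=[8, 8, 8, 8, 8])

```text
time: 13.72
eef_pos: [0.5111, -0.0504, 0.0801]
tcp_rot: [0.715, 0.699, 0.0, -0.0]
contact_force: [-0.3, 0.2, 0.2]
opening: 0.173
```

>>> send_rows(translation=[[0.07, 0, 0], [0.07, 0, 0], [0.07, 0, 0], [0.07, 0, 0], [0, 0, 0]], rotation=[[0, 0, 0], [0, 0, 0], [0, 0, 0], [0, 0, 0], [0, 0, 0]], grip=[8, 8, 8, 8, 8])

```text
time: 14.35
eef_pos: [0.5111, -0.0423, 0.08]
tcp_rot: [0.715, 0.7, -0.0, -0.0]
contact_force: [-0.6, -0.9, -0.3]
opening: 0.176
```

>>> send_rows(translation=[[0.07, 0, 0], [0.07, 0, 0], [0.07, 0, 0], [0, 0, 0]], rotation=[[0, 0, 0], [0, 0, 0], [0, 0, 0], [0, 0, 0]], grip=[8, 8, 8, 8])

```text
time: 14.85
eef_pos: [0.5109, -0.0356, 0.0799]
tcp_rot: [0.715, 0.7, -0.0, -0.001]
contact_force: [-3.3, -2.7, 1.6]
opening: 0.168
```

>>> send_rows(translation=[[0.07, 0, 0], [0.07, 0, 0], [0.07, 0, 0], [0, 0, 0]], rotation=[[0, 0, 0], [0, 0, 0], [0, 0, 0], [0, 0, 0]], grip=[8, 8, 8, 8])

```text
time: 15.35
eef_pos: [0.5114, -0.0292, 0.0799]
tcp_rot: [0.715, 0.699, 0.0, -0.0]
contact_force: [-2.5, -2.2, 0.6]
opening: 0.168
```

>>> send_rows(translation=[[0.07, 0, 0], [0.07, 0, 0], [0.07, 0, 0], [0, 0, 0]], rotation=[[0, 0, 0], [0, 0, 0], [0, 0, 0], [0, 0, 0]], grip=[8, 8, 8, 8])

```text
time: 15.85
eef_pos: [0.5116, -0.023, 0.08]
tcp_rot: [0.715, 0.699, 0.0, -0.0]
contact_force: [-2.4, -2.1, 0.8]
opening: 0.168
```

>>> send_rows(translation=[[0.05, 0, 0], [0.05, 0, 0], [0.05, 0, 0], [0.05, 0, 0], [0, 0, 0]], rotation=[[0, 0, 0], [0, 0, 0], [0, 0, 0], [0, 0, 0], [0, 0, 0]], grip=[8, 8, 8, 8, 8])

```text
time: 16.48
eef_pos: [0.5118, -0.0172, 0.08]
tcp_rot: [0.715, 0.699, -0.0, -0.0]
contact_force: [-4.2, -3.0, 1.0]
opening: 0.172
```

>>> send_rows(translation=[[0.05, 0, 0], [0.05, 0, 0], [0.05, 0, 0], [0, 0, 0]], rotation=[[0, 0, 0], [0, 0, 0], [0, 0, 0], [0, 0, 0]], grip=[8, 8, 8, 8])

```text
time: 16.98
eef_pos: [0.5124, -0.0174, 0.081]
tcp_rot: [0.714, 0.7, -0.003, 0.004]
contact_force: [-4.8, -16.6, 2.9]
opening: 0.171
```

Firm stop at TCP y = −0.0174: the force rose from 3 to 16.6 N with no motion. That is about 55 mm in with the grip about 40 mm clear, both within range. I'll ease off and re-press once to confirm.

>>> send_rows(translation=[[-0.12, 0, 0], [0, 0, 0], [0, 0, 0]], rotation=[[0, 0, 0], [0, 0, 0], [0, 0, 0]], grip=[8, 8, 8])

```text
time: 17.35
eef_pos: [0.5119, -0.0173, 0.0801]
tcp_rot: [0.715, 0.699, -0.001, 0.001]
contact_force: [-3.5, -6.3, 1.9]
opening: 0.177
```

>>> send_rows(translation=[[0.05, 0.02, 0], [0.04, 0, 0], [0, 0, 0], [0, 0, 0]], rotation=[[0, 0, 0], [0, 0, 0], [0, 0, 0], [0, 0, 0]], grip=[8, 8, 8, 8])

```text
time: 17.85
eef_pos: [0.5125, -0.0174, 0.0807]
tcp_rot: [0.714, 0.7, -0.003, 0.003]
contact_force: [-5.3, -14.9, 3.5]
opening: 0.174
```

Same position again, so it is the stop. Ease off and release.

>>> send_rows(translation=[[-0.12, -0.02, 0], [0, 0, 0], [0, 0, 0], [0, 0, 0], [0, 0, 0]], rotation=[[0, 0, 0], [0, 0, 0], [0, 0, 0], [0, 0, 0], [0, 0, 0]], grip=[8, 8, 20, 30, 42])

```text
time: 18.48
eef_pos: [0.5123, -0.0169, 0.0802]
tcp_rot: [0.715, 0.699, 0.001, 0.0]
contact_force: [0.5, -0.3, -0.1]
opening: 0.489
```

>>> send_rows(translation=[[0, 0, 0], [0, 0, -0.3], [0, 0, -0.7], [0, 0, -1], [0, 0, -1]], rotation=[[0, 0, 0], [0, 0, 0], [0, 0, 0], [0, 0, 0], [0, 0, 0]], grip=[45, 45, 45, 45, 45])

```text
time: 19.1
eef_pos: [0.5119, -0.0173, 0.1715]
tcp_rot: [0.715, 0.699, 0.0, 0.0]
contact_force: [1.3, -0.5, 0.0]
opening: 0.527
```

Released: force zero and opening 45 mm. Now the lever. I close the fingers and go beside the knob on its −x side (pivot ≈ (0.513, 0.079), knob ≈ (0.514, 0.135)).

>>> send_rows(translation=[[0, -0.3, -0.3], [0.7, -0.4, -0.2], [1, -0.37, 0], [1, 0, 0], [1, 0, 0]], rotation=[[0, 0, 0], [0, 0, 0], [0, 0, 0], [0, 0, 0], [0, 0, 0]], grip=[45, 30, 10, 0, 0])

```text
time: 19.73
eef_pos: [0.4809, 0.0951, 0.1842]
tcp_rot: [0.715, 0.699, -0.0, -0.001]
contact_force: [0.6, 0.6, 0.6]
opening: -0.004
```

>>> send_rows(translation=[[1, 0, 0], [0, 0, 0], [0, 0, 0]], rotation=[[0, 0, 0], [0, 0, 0], [0, 0, 0]], grip=[0, 0, 0])

```text
time: 20.1
eef_pos: [0.4821, 0.1239, 0.1844]
tcp_rot: [0.715, 0.699, -0.001, -0.0]
contact_force: [0.6, 0.6, -0.4]
opening: -0.002
```

```bash
python3 - <<'E'
from h import *
s,a=look("scene","s8");s,b=look("side","d8");s,w=look("wrist","w8");print(s["time"],s["eef_pos"],s["contact_force"],s["opening"])
def c(i,x,y,w=88,h=66): return cv2.resize(i[y:y+h,x:x+w],(396,300),interpolation=cv2.INTER_CUBIC)
cv2.imwrite("pics/crop8.png",np.vstack([np.hstack([c(a["image"],245,115),c(b["image"],195,105)]),np.hstack([cv2.resize(w["image"],(400,300))[:,:396],c(b["image"],205,65)])]))
E
```

```text
20.2 [0.48252585 0.123492   0.18471102] [-0.75162369  0.60001991  1.02979841] -0.002948505392264445
```

View pics/crop8.png

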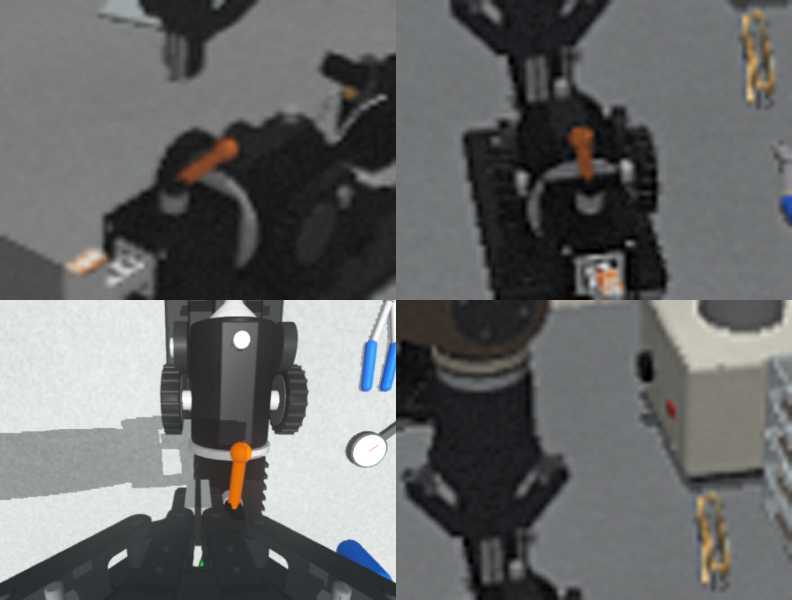

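The carrier sits in the mouth, the lever is open, the fingers are closed and to the left of the knob, and nothing tall is near. I'll check fingertip and knob numerically.

```bash
python3 - <<'E'
from h import *
a,b,d=[np.load(f"pics/{f}.npy",allow_pickle=True).item() for f in("s8","d8","w8")]
print("tip",tri(ray(a,(245+183/4.5-.4,115+78/4.5-.4)),ray(b,(195+152/4.5-.4,105+100/4.5-.4))),d["tcp"][0])
h=cv2.cvtColor(d["image"],cv2.COLOR_BGR2HSV);m=cv2.inRange(h,(5,150,100),(20,255,255));ys,xs=np.nonzero(m);print(xs.min(),xs.max(),ys.min(),ys.max())
k=ys<ys.min()+24;print("knob",onz(ray(d,(xs[k].mean(),ys.min()+12),d["tcp"]),.169))
# fingertip front edge in wrist picture: dir from camera
for c in((198,480),(186,488),(212,482)): print(onz(ray(d,(c[0]*1.28,(c[1]-300)*1.28),d["tcp"]),d["tcp"][0][2]+.037))
E
```

```text
tip (array([0.489508  , 0.11495137, 0.22241502]), [np.float64(0.0015116409323922427), np.float64(0.0015116409323923513)]) [0.48252585 0.123492   0.18471102]
292 321 181 267
knob [0.5171249 0.1346358 0.169    ]
[0.48174159 0.13250151 0.22171102]
[0.474051   0.12719706 0.22171102]
[0.49047326 0.13094659 0.22171102]
```

The tip offset of 37 mm is confirmed, and the knob is at (0.516, 0.135). Descending 65 mm beside it.

>>> send_rows(translation=[[0, 0, 0.7], [0, 0, 0.7], [0, 0, 0.5], [0, 0, 0.27], [0, 0, 0]], rotation=[[0, 0, 0], [0, 0, 0], [0, 0, 0], [0, 0, 0], [0, 0, 0]], grip=[0, 0, 0, 0, 0])

```text
time: 20.88
eef_pos: [0.4825, 0.1241, 0.1195]
tcp_rot: [0.715, 0.699, -0.0, -0.0]
contact_force: [0.4, 1.0, 0.1]
opening: 0.001
```

>>> send_rows(translation=[[0, 0.2, 0], [0, 0.2, 0], [0, 0.1, 0], [0, 0, 0]], rotation=[[0, 0, 0], [0, 0, 0], [0, 0, 0], [0, 0, 0]], grip=[0, 0, 0, 0])

```text
time: 21.38
eef_pos: [0.498, 0.1239, 0.1202]
tcp_rot: [0.715, 0.699, -0.0, 0.0]
contact_force: [-1.2, -0.4, 0.7]
opening: 0.003
```

>>> send_rows(translation=[[0.06, 0.21, 0], [0.06, 0.21, 0], [-0.01, 0.22, 0], [-0.02, 0.22, 0], [-0.03, 0.22, 0]], rotation=[[0, 0, 0], [0, 0, 0], [0, 0, 0], [0, 0, 0], [0, 0, 0]], grip=[0, 0, 0, 0, 0])

```text
time: 22.0
eef_pos: [0.5295, 0.1246, 0.1192]
tcp_rot: [0.715, 0.699, -0.002, -0.001]
contact_force: [-6.2, -4.2, -0.1]
opening: -0.001
```

>>> send_rows(translation=[[-0.1, 0.2, 0], [-0.14, 0.22, 0], [-0.16, 0.2, 0], [0, 0, 0]], rotation=[[0, 0, 0], [0, 0, 0], [0, 0, 0], [0, 0, 0]], grip=[0, 0, 0, 0])

```text
time: 22.5
eef_pos: [0.5493, 0.1128, 0.1196]
tcp_rot: [0.715, 0.699, 0.001, 0.0]
contact_force: [-1.9, 0.4, -1.2]
opening: 0.0
```

>>> send_rows(translation=[[-0.2, 0.13, 0], [-0.2, 0.12, 0], [-0.17, 0.05, 0], [-0.1, 0, 0], [0, 0, 0]], rotation=[[0, 0, 0], [0, 0, 0], [0, 0, 0], [0, 0, 0], [0, 0, 0]], grip=[0, 0, 0, 0, 0])

```text
time: 23.12
eef_pos: [0.5577, 0.0927, 0.1202]
tcp_rot: [0.715, 0.699, 0.001, 0.0]
contact_force: [-0.5, 4.3, -1.9]
opening: -0.001
```

```bash
python3 - <<'E'
from h import *
for n,f,box in(("wrist","w9",(150,100,420,384)),("scene","s9",(270,120,330,190)),("side","d9",(200,110,280,160))):
    s,d=look(n,f);x0,y0,x1,y1=box;h=cv2.cvtColor(d["image"],cv2.COLOR_BGR2HSV)[y0:y1,x0:x1];m=cv2.inRange(h,(4,140,80),(20,255,255));ys,xs=np.nonzero(m)
    print(n,len(xs), (xs.min()+x0,xs.max()+x0,ys.min()+y0,ys.max()+y0) if len(xs) else "")
print(s["eef_pos"],s["contact_force"])
for n,f in(("scene","s9"),("side","d9")):
    d=np.load(f"pics/{f}.npy",allow_pickle=True).item();p,M=cam(d)
    print(n,cv2.projectPoints(np.array([[.5131+.056*np.sin(t),.0787+.056*np.cos(t),.169] for t in(1.1,1.37,1.57)]),M.T,-M.T@p,np.array(d["mtx"]),np.array(d["dist_coeffs"]))[0][:,0].round(1).tolist())
E
```

```text
wrist 278 (np.int64(177), np.int64(213), np.int64(270), np.int64(283))
scene 56 (np.int64(284), np.int64(299), np.int64(155), np.int64(162))
side 57 (np.int64(228), np.int64(274), np.int64(114), np.int64(146))
[0.55767066 0.09264464 0.12019604] [-0.10104853  4.58466585 -1.283921  ]
scene [[300.0, 155.4], [298.6, 157.7], [296.9, 159.2]]
side [[249.9, 138.4], [252.1, 140.4], [253.1, 142.2]]
```

Good contact: the lever follows at 4.6 N. Press on gently in −y to the end stop.

>>> send_rows(translation=[[-0.07, 0, 0], [-0.07, 0, 0], [-0.07, 0, 0], [0, 0, 0]], rotation=[[0, 0, 0], [0, 0, 0], [0, 0, 0], [0, 0, 0]], grip=[0, 0, 0, 0])

```text
time: 23.78
eef_pos: [0.5577, 0.0924, 0.1204]
tcp_rot: [0.715, 0.699, 0.006, -0.004]
contact_force: [2.0, 19.7, -1.7]
opening: -0.003
```

>>> send_rows(translation=[[-0.07, 0, 0], [-0.07, 0, 0], [-0.07, 0, 0], [0, 0, 0]], rotation=[[0, 0, 0], [0, 0, 0], [0, 0, 0], [0, 0, 0]], grip=[0, 0, 0, 0])

```text
time: 24.28
eef_pos: [0.5578, 0.0923, 0.1206]
tcp_rot: [0.716, 0.698, 0.011, -0.008]
contact_force: [2.5, 36.7, -1.9]
opening: 0.002
```

Solid end stop. Back off, rise and check by camera.

>>> send_rows(translation=[[0.4, 0, 0], [0.5, 0, 0], [0.3, 0, -0.5], [0, 0, -1], [0, 0, -1]], rotation=[[0, 0, 0], [0, 0, 0], [0, 0, 0], [0, 0, 0], [0, 0, 0]], grip=[0, 0, 0, 0, 0])

```text
time: 24.9
eef_pos: [0.5581, 0.1151, 0.197]
tcp_rot: [0.715, 0.699, 0.0, 0.001]
contact_force: [-0.3, -0.2, -0.2]
opening: 0.0
```

>>> send_rows(translation=[[0, 0.5, -1], [0, 1, -1], [0, 1, 0], [-0.8, 0.6, 0], [0, 0, 0]], rotation=[[0, 0, 0], [0, 0, 0], [0, 0, 0], [0, 0, 0], [0, 0, 0]], grip=[0, 0, 0, 0, 0])

```text
time: 25.52
eef_pos: [0.6513, 0.0876, 0.2559]
tcp_rot: [0.716, 0.698, 0.0, 0.001]
contact_force: [-0.0, -0.4, -0.2]
opening: 0.001
```

```bash
python3 - <<'E'
from h import *
D={}
for n,f in(("wrist","w10"),("scene","s10"),("side","d10")): s,D[n]=look(n,f)
print(s["time"],s["eef_pos"],s["contact_force"])
w=D["wrist"]["image"]
def c(i,x,y,ww=88,h=66): return cv2.resize(i[y:y+h,x:x+ww],(396,300),interpolation=cv2.INTER_CUBIC)
cv2.imwrite("pics/crop10.png",np.vstack([np.hstack([c(D["scene"]["image"],235,125),c(D["side"]["image"],195,115)]),np.hstack([cv2.resize(w,(400,300))[:,:396],cv2.resize(D["scene"]["image"],(396,300))])]))
h=cv2.cvtColor(w,cv2.COLOR_BGR2HSV);m=cv2.inRange(h,(5,150,100),(20,255,255));n,l,st,ce=cv2.connectedComponentsWithStats(m)
for i in range(1,n):
    if st[i,4]>30:
        x,y,ww,hh,A=st[i];print(st[i],ce[i],[onz(ray(D["wrist"],q,D["wrist"]["tcp"]),z).round(4).tolist() for q,z in((ce[i],.166),(ce[i],.145))])
        print(" rightmost 20px mean z.169:",end="");ys,xs=np.nonzero(l==i)
        for k in(xs>xs.max()-20,xs<xs.min()+10): print(onz(ray(D["wrist"],(xs[k].mean(),ys[k].mean()),D["wrist"]["tcp"]),.167).round(4),end=" ")
        print()
E
```

```text
25.625 [0.65010466 0.08926617 0.25565008] [-0.68500198  0.33573097 -0.08234271]
[102 188  70  20 887] [140.40360767 196.33145434] [[0.5487, 0.0761, 0.166], [0.5406, 0.0696, 0.145]]
 rightmost 20px mean z.169:[0.5675 0.0749 0.167 ] [0.5199 0.0784 0.167 ] 
[121 275  10   7  50] [125.32 278.36] [[0.5231, -0.0074, 0.166], [0.5131, -0.0204, 0.145]]
 rightmost 20px mean z.169:[ 0.5236 -0.0067  0.167 ] [ 0.5236 -0.0067  0.167 ]
```

The lever now points from (0.520, 0.078) to (0.568, 0.075), across to lensmeter −y. No more views are left, so I compare the carrier and bystanders numerically.

```bash
python3 - <<'E'
from h import *
L=lambda f:np.load(f"pics/{f}.npy",allow_pickle=True).item()["image"]
def o(i,b):
    x0,y0,x1,y1=b;m=cv2.inRange(cv2.cvtColor(i,cv2.COLOR_BGR2HSV)[y0:y1,x0:x1],(3,90,70),(20,255,255));ys,xs=np.nonzero(m);return len(xs),(xs.mean()+x0).round(2),(ys.mean()+y0).round(2)
print("carrier scene",o(L("s8"),(255,165,272,185)),o(L("s10"),(255,165,272,185)))
print("carrier side",o(L("d8"),(232,160,252,178)),o(L("d10"),(232,160,252,178)))
for p,q in(("scene0","s10"),("side0","d10")):
    D=cv2.absdiff(L(p),L(q)).max(2);m=cv2.morphologyEx((D>70).astype(np.uint8),cv2.MORPH_OPEN,np.ones((3,3)))
    n,l,st,c=cv2.connectedComponentsWithStats(m);print(p,[s.tolist() for s in st[1:] if s[4]>15])
E
```

```text
carrier scene (6, np.float64(264.5), np.float64(173.33)) (7, np.float64(265.71), np.float64(172.71))
carrier side (14, np.float64(241.64), np.float64(166.0)) (6, np.float64(242.0), np.float64(167.17))
scene0 [[302, 11, 59, 54, 1890], [191, 20, 8, 21, 137], [222, 36, 7, 43, 155], [190, 44, 6, 29, 119], [278, 56, 41, 46, 951], [215, 93, 7, 6, 26], [333, 93, 14, 29, 212], [291, 111, 29, 32, 532], [316, 112, 9, 3, 27], [288, 146, 8, 7, 30], [328, 152, 5, 4, 17], [287, 156, 6, 4, 18], [195, 243, 12, 9, 63], [173, 253, 9, 7, 46]]
side0 [[59, 0, 24, 129, 1541], [191, 7, 19, 15, 224], [217, 13, 78, 34, 1550], [104, 32, 25, 101, 1154], [130, 35, 5, 7, 29], [212, 45, 54, 28, 985], [277, 48, 36, 79, 1096], [266, 81, 15, 22, 190], [269, 109, 5, 4, 19], [268, 114, 8, 11, 59], [234, 133, 4, 8, 28], [101, 134, 8, 13, 59], [238, 163, 6, 5, 28], [256, 250, 7, 9, 50], [260, 265, 10, 9, 59]]
```

Only the robot, the lever and the carrier's places changed; bystanders are unmoved. Handing in.

```bash
python3 -c "
from plant import ticket;print(ticket.sign_off())"
```

```text
the job is handed in; nothing more can be done
None
```

The carrier is in the slot against its stop, the clamp lever is turned to its end stop, and the job is handed in at about 25.6 s of the 58 s allowed. The hand-in reports no verdict.

**What I did:**
- **Insertion:** I gripped the silver and orange carrier on the mat and slid it in by feel. It passed the leaf spring, then dragged at 2–3 N. It reached a firm stop about 55 mm in, and a second press stopped at the same position (about 15–17 N both times).
- **Release and lever:** I eased off, let go, and swung the orange lever clockwise with the closed fingers until it met its end stop. Then I drew clear.

**Last checks:**
- The lever's measured direction is −4° against −1° for straight across, within measuring error.
- Comparing before and after pictures, only the robot, the lever and the carrier's old and new places changed.
- Contact forces were near zero at the end.

**What disagreed or went wrong:**
- **Fingertips:** they end about 37 mm short of the reported TCP, so my first grasp closed above the carrier without moving it. I corrected for this afterwards.
- **Lever force:** my last press against the end stop briefly reached 37 N through the fingers, more than needed.
- **Final check of the carrier:** it rests on coarse colour masks of 6–14 pixels, and the carrier's pixels shifted by about 1 between views. The last picture could not be viewed because the viewing limit was reached.

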